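# Meet the sample trolley and ease it down

## Task

Push the catch lever of the sample track right over uphill so that the trolley with the blood tubes rolls off, meet its sprung buffer with your fingertips as it runs and bring it gently to a stop there, after it has run at least 13 cm and with at least 5 cm left to the end tabs. Then ease it on down until its buffer rests against the tabs at the lower end, and take your hand away. Jolts spoil the samples: the buffer must never be pressed in more than half way (15 mm), neither by you nor by the tabs; do not touch the tubes or move the other things on the bench.

Things in the scene. Friction and masses are not known exactly. Their poses are not given: they have to be found in the camera images.
- track: Sloping aluminium channel, open at the top, on a low stand. Origin on its floor, on the centre line, under the catch lever's pivot, about 75 mm above the bench. x points downhill along the floor (0.0525 rad below level), z square to the floor, y to the side away from the robot. Floor x = -100 to 467 mm, 118 mm wide inside; side walls 34 mm high, 3 mm thick.
- end_tabs (a point): Middle of the gap between the two end tabs, at track x = 463 mm (their inner faces), y = 0, z = 35 mm. The tabs, 45 mm high, 26 mm wide, 4 mm thick, stand at the channel's sides and stop the buffer's ends; the gap between them is 66 mm wide, so that fingertips in front of the buffer's middle can go out through it.
- trolley: Steel plate trolley 120 x 115 mm on four 50 mm wheels, rolling in the channel; about 0.7 kg in all (0.57 to 0.92). Origin at its middle, level with the channel's floor; x downhill. Held at track x = -2 mm by the catch. Set free it starts at about 0.25 m/s2 (0.15 to 0.3); wheels and a felt drag pad under it let it gain less and less, to 0.15 to 0.28 m/s. At rest at the tabs: x = 365 to 373 mm.
- buffer (a joint): How far the buffer is pressed in, m: 0 out, 0.030 fully in. Two coil springs, together 50 N/m, damping 1 N per m/s. The trolley's weight on the slope alone presses it in about 3 to 9 mm. Running at 0.16 m/s or more into something that stands still presses it in over 15 mm.
- buffer_face (a point): Middle of the front face of the buffer: a white upright plate 90 mm wide, 26 mm high, 24 to 50 mm above the channel's floor, across the front of the trolley. The face is 100 mm ahead of the trolley's origin, less what the buffer is pressed in, 37 mm above the floor.
- tubes: White rack with six capped blood tubes, 76 x 58 mm, fixed on the trolley. Origin at the centre of its underside, 12 mm behind the trolley's middle, 27 mm above the channel's floor. It rises to 103 mm above the floor and ends 74 mm behind the buffer's face.
- catch (a joint): Catch lever, turning on a pivot 90 mm above the channel's floor at track x = 0, on the wall towards the robot. 0: its bar stands in front of a lug on the trolley. 0.5 rad (stop): lever right over uphill, bar raised. The trolley comes free at about 0.32. Stays where it is left; about 1 N at the knob moves it.
- lever_knob (a point): Centre of the lever's black ball knob, 26 mm in diameter. The lever, a 10 mm steel rod, 75 mm from pivot to ball centre, stands upright beside the channel at y = -92 mm, on the robot's side. At joint 0 it leans 0.25 rad downhill, at 0.5 it leans 0.25 rad uphill: the knob goes 37 mm uphill, 163 to 165 mm above the channel's floor.
- tube_rack: White bench rack of blood tubes, 210 x 70 x 106 mm, loose on the bench past the lower end of the track. Origin at the centre of its underside.
- slide_box: Flat grey and white box of microscope slides, 87 x 162 x 34 mm, loose on the bench past the upper end of the track. Origin at the centre of its underside.
- wash_bottle: White wash bottle with red cap, 68 mm in diameter, 150 mm high, loose on the bench on the far side of the track. Origin at the centre of its underside.

How it is judged (in metres and radians):
On the way, in this order (a step that is already met when the one before it is completed fails the run):
1. the catch lever is over and the trolley is free (value of joint catch above 0.42 rad), for 0.1 s.
2. the trolley is brought to a stop on the way, held on its buffer (under 0.05 m/s for 0.4 s, origin between 120 and 323 mm of track x: 40 mm or more left) (x of trolley in the frame of track between 0.12 and 0.323 m and linear speed of trolley below 0.05 m/s and value of joint buffer above 0.0005 m), for 0.4 s.
At the end, for the whole second after the job is handed in: The trolley stands at rest (under 0.02 m/s) on its wheels in the channel with its buffer against the end tabs: its origin at track x = 358 to 379 mm (x of trolley in the frame of track between 0.358 and 0.379 m and z of trolley in the frame of track below 0.006 m and angle between the z axis of trolley and the z axis of track, either way round below 0.1 rad and linear speed of trolley below 0.02 m/s); the robot touches nothing.
It fails at once if the buffer was pressed in more than half way (over 15 mm): the samples were jolted (value of joint buffer above 0.015 m).
It fails at once if the robot touched the tubes on the trolley (over 1 N) (contact force between any of the fingers, the arm and tubes above 1 N).
It fails at once if the trolley was lifted or tipped out of the channel (z of trolley in the frame of track above 0.02 m or angle between the z axis of trolley and the z axis of track, either way round above 0.3 rad).
It fails at once if the bench rack, slide box or wash bottle was moved (distance of any of tube_rack, slide_box, wash_bottle from where it was at the start of the episode above 0.03 m).
It also fails if it takes over 42 s, if anything falls off the work surface, if the arm or the gripper's body presses on something with over 40 N, if the wrist force passes 120 N, or if a joint passes its speed limit or range.

## Robot

A 6-joint arm with a two-finger parallel gripper is mounted at the origin on the work surface. World frame = base frame: x ahead of the robot, y to its left, z up, the work surface at z = 0. Lengths are in m, angles in degrees, forces in N, time in s.
With the tool pointing down it reaches from about 0.25 to 0.725 m from the base axis. Payload 9.7 kg.
Tool frame: the origin (TCP) lies midway between the tips of the shut fingers; the grasp point (between the pads) lies 19 mm behind it; z points along the fingers, y is the line along which they close (so a half turn about z gives the same grasp; the last joint's range is limited). The gripper opens to 85 mm and grips with 20 to 120 N. Pads are 22 mm wide; open, the fingers measure 114 mm over their backs; the gripper's body (76 mm by 85 mm) begins 54 mm behind the grasp point. The pads swing forward as they close: fully open they stand 13 mm farther back than shut.
Start: joints at [-68.182, 4.979, 10.078, 95.1, 0, 90], TCP at [0.204, -0.511, 0.231] pointing down, gripper open.
Joint ranges: [-179.16, 179.16], [-48.56, 103.87], [-65.8, 70.77], [-126.05, 130.52], [-82.76, 87.17], [-180, 180]. Speed limits (degrees/s): [127.2, 127.2, 147.25, 180, 180, 180].

## Interface

Orientations are given as [roll, pitch, yaw] about the fixed x, y, z axes, in that order (R = Rz(yaw) Ry(pitch) Rx(roll)).
In Python, from workcell import readout, imaging, bot, spotter gives the robot as it stands.
- The arm moves only by the shell command python3 -m jog 'ROWS' [FORCE]. ROWS is JSON, a list of rows, each an object with "rotation": the turn, a rotation vector about the world's x, y, z in degrees, a list of three; "translation": the shift along the world's x, y, z in mm, a list of three; "grip": the finger opening in mm, from 0 to 85.4. In form: [{"rotation": [wx, wy, wz], "translation": [dx, dy, dz], "grip": grip}, ...]. A call has 1 to 20 rows; each row is the pose to reach, as a shift and turn from the pose commanded when the call began; what a row does not reach only later rows make up. A row lasts 1/10 s, in which the tool goes at most 50 mm and 8.59 degrees, less where a joint would pass 70% of its speed; a pose out of reach is approached as far as the arm can. A call with a gripper value outside its range is refused whole. The fingers move at their own pace and stop on an object; FORCE is the grip in N (left out, the last holds). Time passes only in rows, so rows that repeat a pose let the fingers close. It gives the time, the measured TCP pose, the force, the opening and the grip force at its end, in the units of the state.
- readout.get_obs(): the state, without advancing time (a new reading comes with each control period).
- imaging.camera(name): name is "scene" or "top"; returns (picture, depth): 420x560x3 uint8, red, green, blue; 420x560 float32, m along the optical axis (not along the pixel's ray), 0 where there is no reading.
- imaging.camera_info(name): a dict with "vertical_fov" (degrees; the focal length in pixels is half the picture's height over the tangent of half this angle, whatever the lens; pixels are square), "cx", "cy" (the principal point, pixels), "k1" (the pictures are not rectified: a ray, as slopes to the right and down, at radius r is drawn at 1 + k1 r^2 times it, then the intrinsics apply), "extrinsics" (4x4, takes a point from camera to world coordinates). Camera axes: x right, y down, z forward; pixel columns grow to the right and rows downward; lengths in m; the calibration is good to about 2 mm. A picture is of the moment at which its call begins. camera_info takes no time and is no camera call.
- bot.job_done(): hands the job in; it is judged then, once.
Trained networks look in the newest picture that a camera, given by its name, has taken for a name from the list of things; names that differ only in an ending like _2 or _b are one class to them, and where a whole thing is asked for, a point or a joint stands for the part that bears it (a point fixed in the world has none). Each returns a list of dicts, best first, with "confidence" (0 to 1); they miss things now and then, are a little off and sometimes report something else, mostly with a low value. They report only what shows in the picture. A call takes as long as a camera call.
- spotter.spot_in(camera, target): "box" ([centre column, centre row, width, height] in pixels, round what is visible of it).
- spotter.mark_of(camera, target): "uv" ([column, row] in pixels: a listed point, or the origin of a listed thing).
The state is a dict: "time": time; "q": joint angles; "qd": joint speeds; "joint_efforts": joint torques, N m; "ee_pos": TCP position; "tcp_rot": TCP orientation; "wrist_force": force on the tool from outside, world axes, zero at the start; "torque": the same for the moment, N m; "opening": finger opening in m; "grasp_force": force on a finger pad.
Only numpy, scipy, OpenCV 4.12 (cv2) and the standard library are available. Lean on these libraries where they do the work, as an engineer would, in place of code of your own. Each camera call takes 0.05 s, during which the arm holds its last target. There are 200 camera calls.

## Working session

There is one attempt and no reset: what is moved stays moved. The work goes in short steps, Python scripts to look and compute and a shell command to move; the robot and the scene stay as the last step left them, time stands still between calls to the robot, and variables do not carry over. Pictures are saved under pics/ and viewed, at most 10 in all, crops included, and the job is handed in when it is done.

```bash
mkdir -p pics; cat > h.py <<'E'
import numpy as np, cv2
from workcell import readout, imaging, bot, spotter
def ray(cam,uv):
    c=imaging.camera_info(cam); f=210/np.tan(np.radians(c["vertical_fov"])/2)
    K=np.array([[f,0,c["cx"]],[0,f,c["cy"]],[0,0,1.]])
    n=cv2.undistortPoints(np.array([[uv]],float),K,np.array([c["k1"],0,0,0.]))[0,0]
    E=np.array(c["extrinsics"]); return E[:3,3],E[:3,:3]@np.array([n[0],n[1],1.])
def at_z(cam,uv,z):
    o,d=ray(cam,uv); return o+d*(z-o[2])/d[2]
def at_depth(cam,uv,D):
    o,d=ray(cam,uv); u,v=int(round(uv[0])),int(round(uv[1]))
    p=D[max(v-1,0):v+2,max(u-1,0):u+2]; p=p[p>0]; return o+d*np.median(p) if len(p) else None
def tri(a,b):
    (o,d),(p,e)=ray("scene",a),ray("top",b)
    s=np.linalg.lstsq(np.c_[d,-e],p-o,rcond=None)[0]; x,y=o+d*s[0],p+e*s[1]
    return (x+y)/2,np.linalg.norm(x-y)
E
python3 - <<'E'
from h import *
np.set_printoptions(precision=4,suppress=True)
s=readout.get_obs();print(s)
for c in("scene","top"):
    im,D=imaging.camera(c);cv2.imwrite(f"pics/{c}0.png",im[:,:,::-1])
    print(c,imaging.camera_info(c)["extrinsics"])
    for t in("track","end_tabs","trolley","buffer_face","tubes","lever_knob","tube_rack","slide_box","wash_bottle"):
        m=spotter.mark_of(c,t)[:2]
        for k in m: print(t,k["uv"],round(k["confidence"],2),at_depth(c,k["uv"],D))
E
```

```text
{'time': 0.0, 'q': array([-68.1823,   5.0087,  10.0339,  95.0998,   0.    ,  90.0003]), 'qd': array([ 0.0816, -0.0464,  0.0229,  0.0514,  0.024 , -0.1404]), 'joint_efforts': array([  0.    , -52.0401,  46.4796,   0.0167,  -0.0001,  -0.    ]), 'ee_pos': array([ 0.2043, -0.5104,  0.2306]), 'tcp_rot': array([-179.9253,   -0.    ,   21.8174]), 'wrist_force': array([-0.6031,  0.5022,  0.2645]), 'torque': array([ 0.0022, -0.0047,  0.0158]), 'grasp_force': 0.0, 'opening': 0.08506158528894193}
scene [[ 0.2631  0.7614 -0.5925  1.3203]
 [ 0.9648 -0.2087  0.1602 -0.1846]
 [-0.0017 -0.6138 -0.7895  1.0801]
 [ 0.      0.      0.      1.    ]]
track [341.9, 192.2] 0.75 [0.5601 0.2205 0.1075]
end_tabs [196.6, 224.2] 0.97 [ 0.5197 -0.2261  0.0507]
trolley [343.2, 192.5] 0.78 [0.5613 0.2244 0.1062]
buffer_face [310.6, 195.5] 0.71 [0.5193 0.1359 0.0719]
buffer_face [325.2, 138.6] 0.44 [0.4538 0.1921 0.2381]
lever_knob [326.5, 139.7] 0.57 [0.4572 0.1951 0.236 ]
tube_rack [98.0, 258.4] 0.87 [ 0.6054 -0.5026  0.1039]
tube_rack [345.0, 191.9] 0.59 [0.5602 0.2307 0.1059]
slide_box [398.3, 176.3] 0.62 [0.48
[... 261 characters left out ...]
32 -0.1571 -0.9876  1.9769]
 [ 0.      0.      0.      1.    ]]
track [209.0, 224.9] 0.76 [0.5271 0.2348 0.1424]
track [145.5, 250.1] 0.16 [0.4484 0.4782 0.0319]
end_tabs [340.8, 213.9] 0.59 [ 0.5859 -0.2382  0.0024]
trolley [211.7, 226.8] 0.92 [0.5168 0.2213 0.173 ]
buffer_face [239.3, 225.2] 0.53 [0.5291 0.1319 0.1175]
tubes [209.8, 223.7] 0.86 [0.5306 0.2313 0.1481]
lever_knob [239.7, 224.0] 0.59 [0.5384 0.1337 0.0765]
lever_knob [340.9, 216.8] 0.55 [ 0.5687 -0.2333  0.0473]
tube_rack [422.5, 228.4] 0.61 [ 0.5244 -0.5246  0.0643]
slide_box [146.2, 252.7] 0.85 [0.4389 0.4749 0.0331]
wash_bottle [207.5, 222.6] 0.7 [0.5341 0.239  0.1505]
wash_bottle [258.5, 175.6] 0.59 [0.712  0.0668 0.0949]
```

View pics/scene0.png

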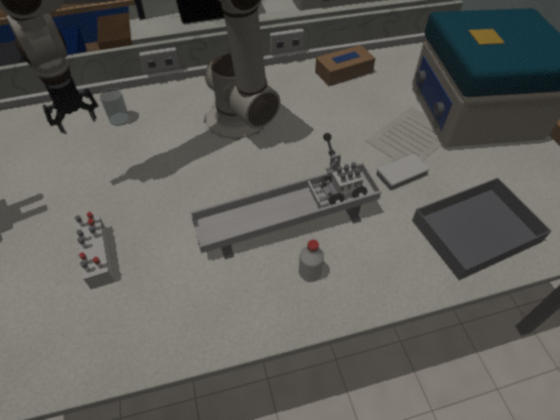

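View pics/top0.png

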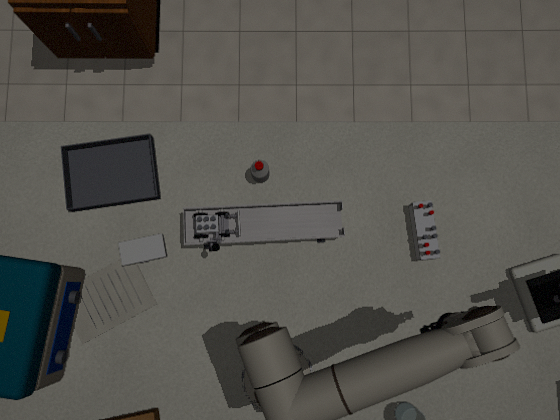

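The scene picture shows the trolley at about (342,188), the knob at (327,137) and the tabs end at (197,225). In the top picture they are at (212,224), (212,245) and (342,218). The track runs along −y.

```bash
cat >> h.py <<'E'
def cloud(cam,D):
    v,u=np.mgrid[0:420,0:560]; c=imaging.camera_info(cam); f=210/np.tan(np.radians(c["vertical_fov"])/2)
    K=np.array([[f,0,c["cx"]],[0,f,c["cy"]],[0,0,1.]])
    n=cv2.undistortPoints(np.stack([u,v],-1).reshape(-1,1,2).astype(float),K,np.array([c["k1"],0,0,0.]))[:,0]
    E=np.array(c["extrinsics"]); P=np.c_[n,np.ones(len(n))]*D.reshape(-1,1)
    P=P@E[:3,:3].T+E[:3,3]; P[D.ravel()<=0]=np.nan; return P.reshape(420,560,3)
E
python3 - <<'E'
from h import *
np.set_printoptions(precision=4,suppress=True)
ims=[]
for c,(u0,v0,w,h) in (("scene",(185,120,210,130)),("top",(170,190,190,75))):
    im,D=imaging.camera(c);P=cloud(c,D)
    crop=im[v0:v0+h,u0:u0+w,::-1];ims.append(cv2.resize(crop,(800,int(800/w*h)) ,interpolation=cv2.INTER_CUBIC)[:295 if c=="top" else 600])
    X,Y,Z=P[...,0],P[...,1],P[...,2]
    m=(abs(X-.54)<.1)&(Y<.36)&(Y>-.28)&(Z>.035)&(Z<.2)
    # floor: central strip away from trolley
    f=(abs(X-.55)<.035)&(Y<.08)&(Y>-.2)&(Z>.04)&(Z<.09)
    A=np.c_[X[f],Y[f],np.ones(f.sum())];k=np.linalg.lstsq(A,Z[f],rcond=None)[0]
    print(c,"floor plane",k,f.sum(),np.std(A@k-Z[f]))
    r=cv2.minAreaRect(np.c_[X[m],Y[m]].astype(np.float32));print(r,cv2.boxPoints(r))
    kk=(Z>.215)&(Z<.27)&(abs(X-.45)<.06)&(abs(Y-.2)<.08);print("knob",kk.sum(),P[kk].mean(0) if kk.any() else 0, P[kk].min(0) if kk.any() else 0,P[kk].max(0) if kk.any() else 0)
    # wall tops by y slices
    h=Z-(k[0]*X+k[1]*Y+k[2])
    for y in (-.2,-.15,-.1,-.05,0,.05):
        s=(abs(Y-y)<.01)&(h>.028)&(h<.04)&(abs(X-.54)<.1);print(y,np.sort(X[s])[::max(1,s.sum()//10)])
    t=(h>.035)&(h<.06)&(abs(X-.54)<.08)&(Y<-.2)&(Y>-.3);print("tabs",P[t][:12])
    b=(h>.03)&(h<.055)&(abs(X-.54)<.035)&(Y<.2)&(Y>.08);print("buffer Ymin",np.sort(Y[b])[:8])
    q=(h>.09)&(h<.11)&(abs(X-.54)<.06);print("tubes y/x range",P[q].min(0),P[q].max(0))
cv2.imwrite("pics/c1.png",ims[0]);cv2.imwrite("pics/c2.png",ims[1])
E
```

```text
scene floor plane [-0.0049  0.0536  0.0661] 1633 0.0020630575802636905
((0.5330381393432617, 0.04751525819301605), (0.16430622339248657, 0.5691208839416504), 2.7829761505126953) [[ 0.4372  0.3278]
 [ 0.4648 -0.2407]
 [ 0.6289 -0.2327]
 [ 0.6013  0.3357]]
knob 66 [0.4515 0.198  0.2396] [0.4369 0.1872 0.2154] [0.4589 0.2113 0.2507]
-0.2 [0.4938 0.4952 0.4972 0.4979 0.4987 0.5004 0.6199 0.6211 0.6233 0.6241
 0.6257]
-0.15 [0.4915 0.4921 0.4947 0.4956 0.4962 0.4978 0.5004 0.6164 0.6183 0.6196
 0.621  0.6219 0.6252]
-0.1 [0.4848 0.4886 0.4902 0.4914 0.4932 0.4937 0.4958 0.6134 0.6161 0.6178
 0.6202]
-0.05 [0.4805 0.4841 0.4879 0.4886 0.4893 0.49   0.4921 0.4936 0.6119 0.6139
 0.6159 0.6174]
0 [0.4794 0.4832 0.4849 0.4869 0.4883 0.489  0.6053 0.6092 0.6111 0.6129
 0.6156]
0.05 [0.4769 0.4806 0.4823 0.4836 0.485  0.4862 0.6044 0.6076 0.6096 0.6104]
tabs [[ 0.494  -0.2027  0.0907]
 [ 0.4934 -0.2179  0.0902]
 [ 0.4934 -0.215   0.0893]
 [ 0.4976 -0.212   0.0933]
 [ 0.494  -0.2092  0.088 ]
 [ 0.4987 -0.2033  0.0918]
 [ 0.4987 -0.2004  0.0908]
 [ 0.4923 -0.2301  0.0881]
 [ 0.4949 -0.2271  0.0903
[... 901 characters left out ...]
  0.4895 0.4895 0.49   0.4905 0.6086 0.6116 0.6119 0.612
 0.6151 0.6154 0.6156]
0 [0.4824 0.4857 0.4863 0.4868 0.6077 0.6079 0.6084 0.6106 0.6111 0.6148]
0.05 [0.4785 0.4787 0.482  0.4824 0.4865 0.6037 0.6043 0.6073 0.6081 0.6105
 0.6118]
tabs [[ 0.62   -0.201   0.0904]
 [ 0.6195 -0.2044  0.093 ]
 [ 0.6197 -0.2116  0.0919]
 [ 0.6192 -0.2256  0.095 ]
 [ 0.6168 -0.2084  0.0878]
 [ 0.6153 -0.2289  0.0969]
 [ 0.6145 -0.232   0.1014]
 [ 0.6124 -0.2294  0.0926]
 [ 0.6115 -0.2323  0.0979]
 [ 0.6096 -0.2299  0.0874]
 [ 0.6093 -0.2333  0.0893]
 [ 0.6047 -0.2289  0.0951]]
buffer Ymin [0.1325 0.1326 0.1327 0.1328 0.1328 0.1329 0.1329 0.1329]
tubes y/x range [0.4826 0.2093 0.1635] [0.5583 0.2716 0.186 ]
```

View pics/c1.png

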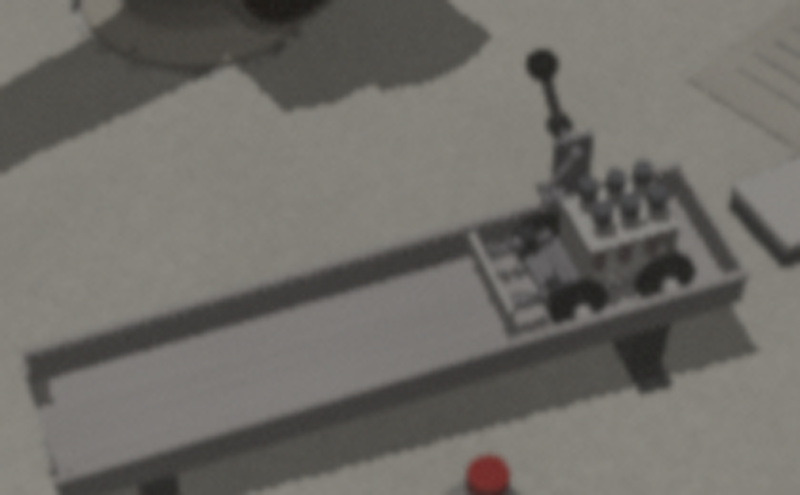

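View pics/c2.png

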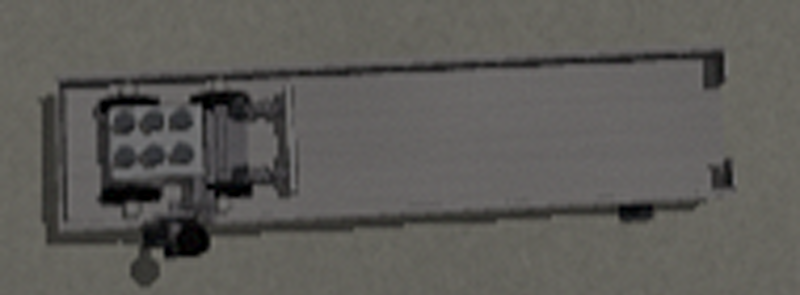

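Crops: in the scene crop the knob is at (542,63) on an upright lever and the buffer face is at (495,285). In the top crop the buffer is at x≈290 and the tabs at x≈715. This gives track origin (0.5365, 0.230, 0.0755), downhill direction (0.057, −0.998) and knob at (0.446, 0.198, 0.238), which agrees with the stated sizes. I'll go to just downhill of the knob, with the fingers shut and turned across the track.

```bash
python3 -m jog '[{"rotation":[0,0,6],"translation":[17,47,0],"grip":0},{"rotation":[0,0,12],"translation":[34,94,0],"grip":0},{"rotation":[0,0,18],"translation":[51,141,0],"grip":0},{"rotation":[0,0,24],"translation":[68,188,0],"grip":0},{"rotation":[0,0,30],"translation":[85,235,0],"grip":0},{"rotation":[0,0,36],"translation":[102,282,0],"grip":0},{"rotation":[0,0,42],"translation":[119,329,0],"grip":0},{"rotation":[0,0,48],"translation":[136,376,0],"grip":0},{"rotation":[0,0,54],"translation":[153,423,0],"grip":0},{"rotation":[0,0,60],"translation":[170,470,0],"grip":0},{"rotation":[0,0,66],"translation":[187,517,0],"grip":0},{"rotation":[0,0,71.5],"translation":[204,564,-2],"grip":0},{"rotation":[0,0,71.5],"translation":[220,605,-4],"grip":0},{"rotation":[0,0,71.5],"translation":[232,635,-5],"grip":0},{"rotation":[0,0,71.5],"translation":[242,650,-5],"grip":0},{"rotation":[0,0,71.5],"translation":[242,650,-5],"grip":0},{"rotation":[0,0,71.5],"translation":[242,650,-5],"grip":0}]'
cat >> h.py <<'E'
O=np.array([.5365,.230,.0755]);X=np.array([.0572*np.cos(.0525),-.9984*np.cos(.0525),-np.sin(.0525)]);Yl=np.array([.9984,.0572,0]);R=np.c_[X,Yl,np.cross(X,Yl)]
def trolley(cam="scene"):
    im,D=imaging.camera(cam);T=(cloud(cam,D)-O)@R
    q=(T[...,2]>.085)&(T[...,2]<.108)&(abs(T[...,1])<.038)&(T[...,0]>-.07)
    return np.sort(T[...,0][q])[:12:3],q.sum(),im,T
E
python3 - <<'E'
from h import *
s=readout.get_obs();print(s["time"],s["ee_pos"],s["tcp_rot"],s["opening"])
for c in("scene","top"):
    a,n,im,T=trolley(c);print(a,n);k=spotter.mark_of(c,"lever_knob");print([(at_z(c,j["uv"],.238),j["confidence"]) for j in k[:2]])
    m=(T[...,2]>.028)&(T[...,2]<.055)&(abs(T[...,1])<.04)&(T[...,0]>.08)&(T[...,0]<.45);print(np.percentile(T[...,0][m],[50,90,98]),m.sum())
cv2.imwrite("pics/s2.png",cv2.resize(imaging.camera("scene")[0][100:260,180:400,::-1],(800,580),interpolation=cv2.INTER_CUBIC))
E
```

```text
time: 2.8
ee_pos: [0.4461, 0.1393, 0.2261]
tcp_rot: [-180.0, 0.0, 93.4]
wrist_force: [0.9, 0.0, -0.6]
opening: 0.0
grasp_force: 0.0
2.8 [0.446149   0.13926042 0.22613849] [-1.79961369e+02  2.03135436e-02  9.33568473e+01] 3.726886998910637e-06
[-0.04863142 -0.04510671 -0.04446546 -0.04299336] 205
[(array([0.45843605, 0.187992  , 0.238     ]), 0.77)]
[0.09443919 0.09590116 0.09682103] 94
[-0.04577038 -0.03571104] 6
[]
[0.09583381 0.09621279 0.09623498] 7
```

View pics/s2.png

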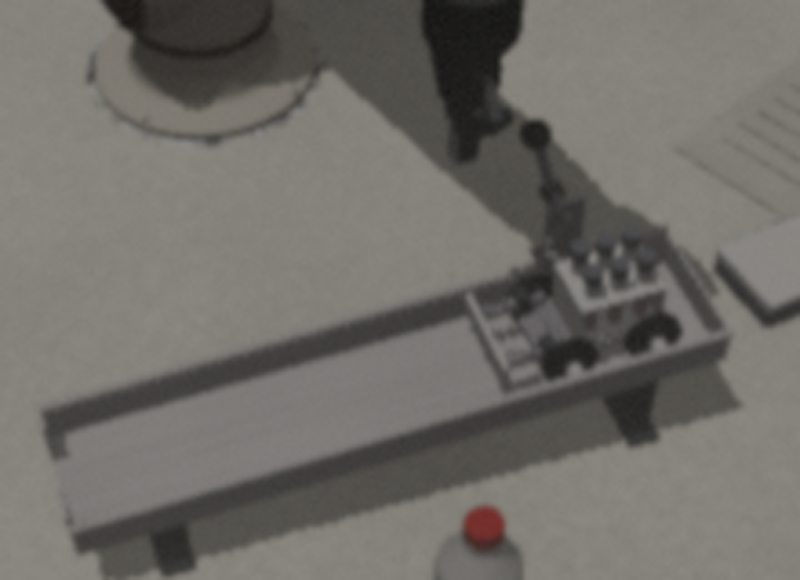

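The scene crop shows the shut fingers (465,150) about 45 mm downhill of the knob (535,132) and the trolley still held. Next I push the lever.

```bash
python3 -m jog '[{"rotation":[0,0,0],"translation":[0,26,0],"grip":0},{"rotation":[0,0,0],"translation":[0,38,0],"grip":0},{"rotation":[0,0,0],"translation":[0,52,0],"grip":0},{"rotation":[0,0,0],"translation":[0,66,0],"grip":0},{"rotation":[0,0,0],"translation":[0,74,0],"grip":0}]'
python3 - <<'E'
from h import *
a,n,im,T=trolley();print(a,n)
m=(T[...,2]>.028)&(T[...,2]<.055)&(abs(T[...,1])<.04)&(T[...,0]>.08)&(T[...,0]<.45);print(np.percentile(T[...,0][m],[50,90,98]),m.sum())
b=(T[...,2]>.15)&(T[...,2]<.18)&(abs(T[...,1]+.092)<.012)&(T[...,0]<.03);print("ball x",np.percentile(T[...,0][b],[5,50,95]) if b.any() else 0)
cv2.imwrite("pics/s3.png",cv2.resize(im[100:260,180:400,::-1],(800,580),interpolation=cv2.INTER_CUBIC))
print(readout.get_obs()["ee_pos"])
E
```

```text
time: 3.55
ee_pos: [0.4463, 0.2144, 0.2262]
tcp_rot: [-180.0, 0.0, 93.4]
wrist_force: [-1.9, -11.2, 3.0]
opening: -0.0002
grasp_force: 6.8
[-0.03807794 -0.03741013 -0.0367361  -0.03553251] 218
[0.10148616 0.10407188 0.10444921] 112
ball x [-0.66100191 -0.59344316  0.0113462 ]
[0.44624011 0.21401297 0.2261571 ]
```

View pics/s3.png

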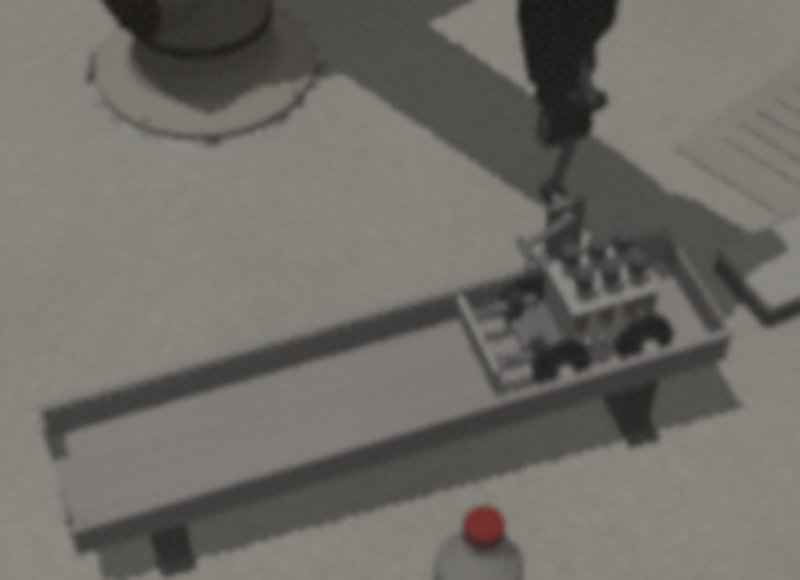

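The lever rod now leans uphill against its stop (knob hidden behind the fingers at 570,120). The trolley has run about 8 mm. I'll move to just ahead of it.

```bash
python3 -m jog '[{"rotation":[0,0,0],"translation":[10,-46,-14],"grip":0},{"rotation":[0,0,0],"translation":[28,-86,-36],"grip":0},{"rotation":[0,0,0],"translation":[47,-124,-60],"grip":0},{"rotation":[0,0,0],"translation":[66,-161,-86],"grip":0},{"rotation":[0,0,0],"translation":[84,-196,-113],"grip":0},{"rotation":[0,0,0],"translation":[100,-226,-136],"grip":0}]'
cat > look.py <<'E'
from h import *
for i in range(1):
    s=readout.get_obs();a,n,im,T=trolley();m=(T[...,2]>.028)&(T[...,2]<.048)&(abs(T[...,1])>.022)&(abs(T[...,1])<.044)&(T[...,0]>.08)&(T[...,0]<.45)
    h,e=np.histogram(T[...,0][m],np.arange(.08,.46,.004))
    print(s["time"],"tube rear",a,"s~",np.median(a)+.045,n,"face hist",[(round(x,3),c) for x,c in zip(e,h) if c>3]);print("tcp track",(s["ee_pos"]-O)@R,s["wrist_force"])
cv2.imwrite("pics/last.png",cv2.resize(im[100:260,180:400,::-1],(800,580),interpolation=cv2.INTER_CUBIC))
E
python3 look.py
```

```text
time: 4.2
ee_pos: [0.5468, -0.0141, 0.0886]
tcp_rot: [-180.0, -0.0, 93.3]
wrist_force: [1.0, 1.4, -0.7]
opening: -0.0004
grasp_force: 0.0
4.2 tube rear [0.01925997 0.02080357 0.02191989 0.022529  ] s~ 0.06636173227310314 252 face hist [(np.float64(0.08), np.int64(5)), (np.float64(0.084), np.int64(20)), (np.float64(0.088), np.int64(18)), (np.float64(0.092), np.int64(10)), (np.float64(0.096), np.int64(15)), (np.float64(0.1), np.int64(17)), (np.float64(0.104), np.int64(14)), (np.float64(0.108), np.int64(15)), (np.float64(0.112), np.int64(17)), (np.float64(0.116), np.int64(15)), (np.float64(0.12), np.int64(24)), (np.float64(0.124), np.int64(12)), (np.float64(0.128), np.int64(7)), (np.float64(0.132), np.int64(13)), (np.float64(0.136), np.int64(11)), (np.float64(0.14), np.int64(10)), (np.float64(0.144), np.int64(7)), (np.float64(0.148), np.int64(11)), (np.float64(0.156), np.int64(7)), (np.float64(0.16), np.int64(20))]
tcp track [ 0.24327195 -0.00364689  0.02589858] [ 1.03457364  1.43813348 -0.66913672]
```

```bash
python3 -m jog '[{"rotation":[0,0,0],"translation":[1,-4,0],"grip":0},{"rotation":[0,0,0],"translation":[2,-11,0],"grip":0}]'
sed -i 's/T\[...,0\]>.08)&/T[...,0]>np.median(a)+.115)\&/' look.py; python3 look.py
```

```text
time: 4.45
ee_pos: [0.5485, -0.0232, 0.0906]
tcp_rot: [-180.0, -0.0, 93.3]
wrist_force: [0.0, 0.2, 1.1]
opening: 0.0002
grasp_force: 0.0
4.45 tube rear [0.05210028 0.05429802 0.05569934 0.05664559] s~ 0.0999986791685412 240 face hist [(np.float64(0.168), np.int64(6)), (np.float64(0.172), np.int64(7)), (np.float64(0.176), np.int64(12)), (np.float64(0.18), np.int64(10)), (np.float64(0.184), np.int64(5)), (np.float64(0.188), np.int64(7)), (np.float64(0.192), np.int64(19))]
tcp track [ 0.25233238 -0.0024795   0.02835403] [0.00318615 0.2233278  1.11869684]
```

```bash
cat > sim.py <<'E'
import numpy as np,itertools
def run(rows,m,a0,vt,gap,v,dt=.001):
    x=0;h=gap;h0=gap;mx=0;tc=None;out=[]
    for i,r in enumerate(rows):
        for k in range(100):
            h+=r/1e5; c=max(0,x-h); hv=r/100
            F=50*c+1*(v-hv) if c>0 else 0
            F=max(F,0)
            a=a0*(1-v/vt)-F/m; v+=a*dt; x+=v*dt
            if v<0:v=0
            if c>0 and tc is None: tc=(i+k/100)/10
            mx=max(mx,c)
    return mx*1e3,tc,v,x*1e3,c*1e3
import sys,json
rows=json.loads(sys.argv[1]);g0,v0=float(sys.argv[2]),float(sys.argv[3])
R=[run(rows,m,a0,vt,g,v)for m in(.57,.92) for a0 in(.2,.3,.4) for vt in(.16,.2,.28) for g in(g0-.005,g0+.005) for v in(v0-.012,v0+.012)]
R=[r for r in R if r[1] is not None]
A=np.array(R);print(len(R),"max c",A[:,0].max(),"tc",A[:,1].min(),A[:,1].max(),"v end",A[:,2].max(),"dist",A[:,3].min(),A[:,3].max(),"hand",sum(rows))
E
python3 sim.py '[8,8,8,8,8,8,8,7,6,5,4,3,2,1,1,0,0,0,0,0]' .037 .145
python3 sim.py '[9,9,9,9,9,9,9,8,7,6,5,4,3,2,1,0,0,0,0,0]' .037 .145
python3 sim.py '[10,10,10,10,10,10,10,9,8,7,6,5,4,3,2,1,0,0,0,0]' .037 .145
```

```text
72 max c 18.328260601383455 tc 0.318 0.681 v end 0.0 dist 120.42788626486693 138.86665062670485 hand 85
72 max c 17.37203106376049 tc 0.346 0.782 v end 0.0 dist 134.3863592439749 153.5089770023661 hand 99
72 max c 16.746523128444643 tc 0.378 0.8960000000000001 v end 0.0 dist 149.6570747464554 169.40499445463192 hand 115
```

```bash

python3 sim.py '[9,10,11,12,12,12,12,11,11,10,9,8,7,6,5,4,3,2,1,0,0,0,0]' .037 .145
python3 sim.py '[8,9,10,11,12,12,11,11,10,10,9,9,8,7,7,6,5,4,3,2,1,0,0]' .037 .145
python3 sim.py '[6,8,10,12,12,12,12,11,10,10,9,9,8,7,7,6,5,4,3,2,1,0,0]' .037 .145
python3 sim.py '[4,6,9,12,13,13,12,11,11,10,9,9,8,7,7,6,5,4,3,2,1,0,0]' .037 .145
```

```text
72 max c 15.006484608634768 tc 0.396 1.117 v end 0.0 dist 189.47726829523899 207.43006296020272 hand 155
72 max c 14.818659907836624 tc 0.355 1.024 v end 0.0034169203678251865 dist 200.07970596027096 216.8927466319634 hand 165
72 max c 14.032128472689351 tc 0.32599999999999996 1.008 v end 0.0019061235494487567 dist 199.18446955284685 215.8127571831746 hand 164
72 max c 13.122846148656734 tc 0.274 0.9720000000000001 v end 0.0 dist 196.79857192205952 213.63827120436562 hand 162
```

```bash
python3 -m jog '[{"rotation":[0,0,0],"translation":[0,-4,0],"grip":0},{"rotation":[0,0,0],"translation":[1,-11,-1],"grip":0},{"rotation":[0,0,0],"translation":[1,-22,-1],"grip":0}]'
python3 look.py
```

```text
time: 4.8
ee_pos: [0.5496, -0.0454, 0.0898]
tcp_rot: [179.9, 0.0, 93.4]
wrist_force: [0.5, -0.4, 0.1]
opening: -0.0001
grasp_force: 0.0
4.8 tube rear [0.10491095 0.10732788 0.10788841 0.10835999] s~ 0.1526081448605046 241 face hist [(np.float64(0.22), np.int64(4)), (np.float64(0.224), np.int64(11)), (np.float64(0.228), np.int64(13)), (np.float64(0.232), np.int64(8)), (np.float64(0.236), np.int64(10)), (np.float64(0.24), np.int64(9)), (np.float64(0.244), np.int64(12))]
tcp track [ 0.27461535 -0.00266198  0.02873213] [ 0.48784479 -0.36702     0.0791425 ]
```

```bash

python3 sim.py '[12,13,13,12,12,11,10,9,9,8,7,6,5,5,4,3,2,1,0,0]' .0065 .155
python3 sim.py '[15,13,13,12,12,11,10,9,9,8,7,6,5,4,3,2,1,0,0,0]' .0065 .155
python3 sim.py '[15,14,13,12,11,10,10,9,8,8,7,6,5,4,3,2,1,0,0,0]' .0065 .155
python3 sim.py '[16,14,13,12,11,10,9,9,8,7,6,5,5,4,3,2,1,1,0,0]' .0065 .155
```

```text
72 max c 11.74587373448635 tc 0.033 0.49800000000000005 v end 0.0 dist 147.06992089025195 162.65170789130775 hand 142
72 max c 12.532627743648328 tc 0.073 0.571 v end 0.0 dist 144.8539859199006 161.02407077727196 hand 140
72 max c 13.971716819285579 tc 0.073 0.557 v end 0.0 dist 142.92552927047356 159.1479337059132 hand 138
72 max c 14.458735882645957 tc 0.10400000000000001 0.577 v end 0.0010730196210087788 dist 140.66781330697916 156.48599834898602 hand 136
```

```bash
python3 -m jog '[{"rotation":[0,0,0],"translation":[1,-13,-1],"grip":0},{"rotation":[0,0,0],"translation":[1,-26,-1],"grip":0},{"rotation":[0,0,0],"translation":[2,-39,-2],"grip":0},{"rotation":[0,0,0],"translation":[3,-51,-3],"grip":0},{"rotation":[0,0,0],"translation":[4,-63,-3],"grip":0},{"rotation":[0,0,0],"translation":[4,-74,-4],"grip":0},{"rotation":[0,0,0],"translation":[5,-84,-4],"grip":0},{"rotation":[0,0,0],"translation":[5,-93,-5],"grip":0},{"rotation":[0,0,0],"translation":[6,-101,-5],"grip":0},{"rotation":[0,0,0],"translation":[6,-109,-6],"grip":0},{"rotation":[0,0,0],"translation":[7,-116,-6],"grip":0},{"rotation":[0,0,0],"translation":[7,-122,-6],"grip":0},{"rotation":[0,0,0],"translation":[7,-127,-7],"grip":0},{"rotation":[0,0,0],"translation":[7,-131,-7],"grip":0},{"rotation":[0,0,0],"translation":[8,-134,-7],"grip":0},{"rotation":[0,0,0],"translation":[8,-136,-7],"grip":0},{"rotation":[0,0,0],"translation":[8,-137,-7],"grip":0},{"rotation":[0,0,0],"translation":[8,-137,-7],"grip":0},{"rotation":[0,0,0],"translation":[8,-137,-7],"grip":0},{"rotation":[0,0,0],"translation":[8,-137,-7],"grip":0}]'
python3 look.py
```

```text
time: 6.85
ee_pos: [0.5574, -0.1825, 0.0823]
tcp_rot: [180.0, 0.0, 93.3]
wrist_force: [-0.0, 0.4, 0.4]
opening: -0.0001
grasp_force: 0.1
6.85 tube rear [0.26121686 0.26209838 0.26268152 0.26341359] s~ 0.30738995308766887 257 face hist [(np.float64(0.376), np.int64(8)), (np.float64(0.38), np.int64(8)), (np.float64(0.384), np.int64(10)), (np.float64(0.388), np.int64(9)), (np.float64(0.392), np.int64(7)), (np.float64(0.396), np.int64(8))]
tcp track [ 0.41207445 -0.0027019   0.02847059] [-0.00848728  0.40151957  0.35006405]
```

View pics/last.png

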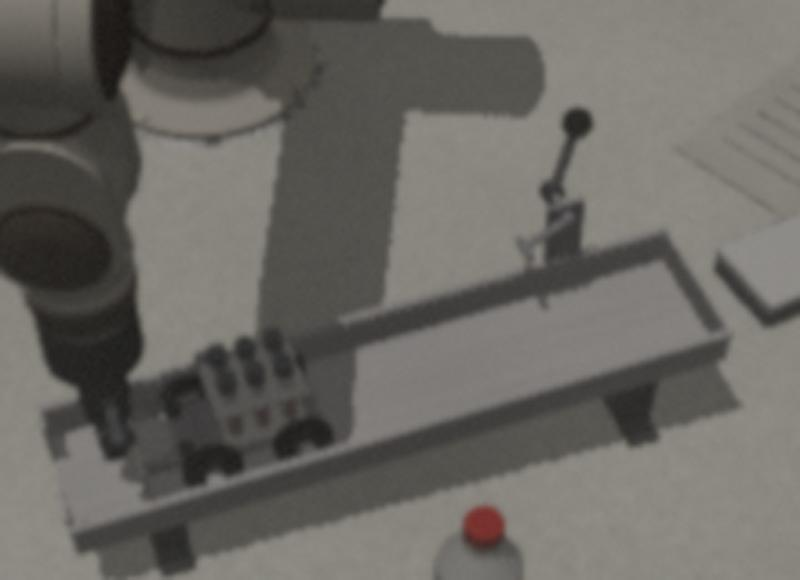

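The trolley stands held on its buffer at origin x≈305 mm (fingertips at (118,450) in the crop, lever fully over). Hold a little, then ease on.

```bash
python3 -m jog '[{"rotation":[0,0,0],"translation":[0,0,0],"grip":0},{"rotation":[0,0,0],"translation":[0,0,0],"grip":0},{"rotation":[0,0,0],"translation":[0,0,0],"grip":0},{"rotation":[0,0,0],"translation":[0,0,0],"grip":0},{"rotation":[0,0,0],"translation":[0,0,0],"grip":0},{"rotation":[0,0,0],"translation":[0,-1,0],"grip":0},{"rotation":[0,0,0],"translation":[0,-2,0],"grip":0},{"rotation":[0,0,0],"translation":[0,-4,0],"grip":0},{"rotation":[0,0,0],"translation":[0,-7,0],"grip":0},{"rotation":[0,0,0],"translation":[1,-10,-1],"grip":0},{"rotation":[0,0,0],"translation":[1,-13,-1],"grip":0},{"rotation":[0,0,0],"translation":[1,-16,-1],"grip":0},{"rotation":[0,0,0],"translation":[1,-19,-1],"grip":0},{"rotation":[0,0,0],"translation":[1,-22,-1],"grip":0},{"rotation":[0,0,0],"translation":[1,-25,-1],"grip":0},{"rotation":[0,0,0],"translation":[2,-28,-1],"grip":0},{"rotation":[0,0,0],"translation":[2,-31,-2],"grip":0},{"rotation":[0,0,0],"translation":[2,-33,-2],"grip":0},{"rotation":[0,0,0],"translation":[2,-35,-2],"grip":0},{"rotation":[0,0,0],"translation":[2,-36,-2],"grip":0}]'
python3 look.py
```

```text
time: 8.9
ee_pos: [0.5594, -0.2188, 0.0803]
tcp_rot: [-180.0, 0.0, 93.3]
wrist_force: [-0.1, 0.1, -0.0]
opening: 0.0003
grasp_force: 0.1
8.9 tube rear [0.29846955 0.29942573 0.30058944 0.30084195] s~ 0.3450075854798252 243 face hist [(np.float64(0.416), np.int64(9)), (np.float64(0.42), np.int64(9)), (np.float64(0.424), np.int64(13)), (np.float64(0.428), np.int64(9)), (np.float64(0.432), np.int64(6))]
tcp track [ 0.44851412 -0.00282568  0.02832938] [-0.05926966  0.05087868 -0.02151706]
```

```bash
python3 -m jog '[{"rotation":[0,0,0],"translation":[0,-1,0],"grip":0},{"rotation":[0,0,0],"translation":[0,-3,0],"grip":0},{"rotation":[0,0,0],"translation":[0,-5,0],"grip":0},{"rotation":[0,0,0],"translation":[1,-7,0],"grip":0},{"rotation":[0,0,0],"translation":[1,-9,0],"grip":0},{"rotation":[0,0,0],"translation":[1,-11,-1],"grip":0},{"rotation":[0,0,0],"translation":[1,-13,-1],"grip":0},{"rotation":[0,0,0],"translation":[1,-15,-1],"grip":0},{"rotation":[0,0,0],"translation":[1,-17,-1],"grip":0},{"rotation":[0,0,0],"translation":[1,-19,-1],"grip":0},{"rotation":[0,0,0],"translation":[1,-21,-1],"grip":0},{"rotation":[0,0,0],"translation":[1,-23,-1],"grip":0},{"rotation":[0,0,0],"translation":[1,-25,-1],"grip":0},{"rotation":[0,0,0],"translation":[2,-27,-1],"grip":0},{"rotation":[0,0,0],"translation":[2,-29,-1],"grip":0},{"rotation":[0,0,0],"translation":[2,-31,-1],"grip":0},{"rotation":[0,0,0],"translation":[2,-34,-1],"grip":0},{"rotation":[0,0,0],"translation":[2,-38,-1],"grip":0},{"rotation":[0,0,0],"translation":[2,-44,-1],"grip":0},{"rotation":[0,0,0],"translation":[2,-50,-1],"grip":0}]'
python3 look.py
```

```text
time: 10.95
ee_pos: [0.5614, -0.2691, 0.0793]
tcp_rot: [180.0, 0.0, 93.3]
wrist_force: [-0.1, -0.3, -0.2]
opening: -0.0003
grasp_force: 0.0
10.95 tube rear [0.32275024 0.32368753 0.32468627 0.32535247] s~ 0.36918689862523474 243 face hist [(np.float64(0.44), np.int64(8)), (np.float64(0.444), np.int64(12)), (np.float64(0.448), np.int64(4))]
tcp track [ 0.49888083 -0.00366167  0.03002551] [-0.08579033 -0.2637869  -0.17428104]
```

View pics/last.png

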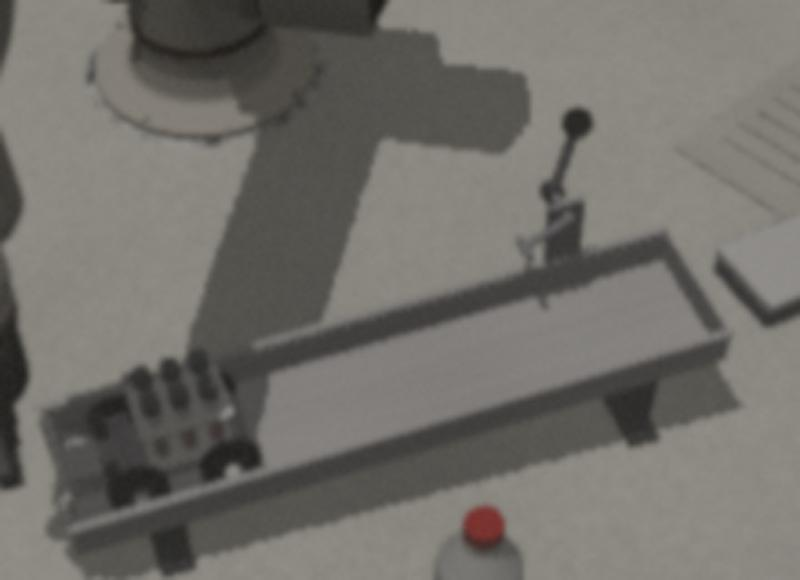

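The trolley rests against the tabs at x≈367 mm, and the fingers are clear (10,480). I'll lift away and check that it stays still.

```bash
python3 -m jog '[{"rotation":[0,0,0],"translation":[0,-15,0],"grip":0},{"rotation":[0,0,0],"translation":[0,-30,10],"grip":0},{"rotation":[0,0,0],"translation":[0,-30,40],"grip":0},{"rotation":[0,0,0],"translation":[0,-30,80],"grip":0},{"rotation":[0,0,0],"translation":[0,-30,110],"grip":0},{"rotation":[0,0,0],"translation":[0,-30,120],"grip":0},{"rotation":[0,0,0],"translation":[0,-30,120],"grip":0},{"rotation":[0,0,0],"translation":[0,-30,120],"grip":0},{"rotation":[0,0,0],"translation":[0,-30,120],"grip":0}]'
python3 look.py && python3 -c "
from workcell import bot;print(bot.job_done())"
```

```text
time: 11.9
ee_pos: [0.5609, -0.2985, 0.1972]
tcp_rot: [-179.9, -0.1, 93.3]
wrist_force: [0.4, 0.3, -0.3]
opening: 0.0002
grasp_force: 0.0
11.9 tube rear [0.32285839 0.3237936  0.32446729 0.32554075] s~ 0.3691304475011448 211 face hist [(np.float64(0.44), np.int64(8)), (np.float64(0.444), np.int64(12)), (np.float64(0.448), np.int64(4))]
tcp track [ 0.52194756 -0.00587216  0.14933095] [ 0.38929491  0.28814377 -0.34163839]
the job is handed in; nothing more can be done
None
```

I pushed the lever fully over, stopped the trolley on its buffer at about x = 305 mm and eased it to rest against the tabs at about x = 367 mm, then took the hand clear and handed the job in at about 12 s; no verdict came back, and I kept buffer compression down by planned speeds, not by measuring it.

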